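# Seat and screw down the yellow canister lid at the lemonade counter

## Robot

A 7-joint arm with a two-finger parallel gripper is mounted at the origin on the work surface. World frame = base frame: x ahead of the robot, y to its left, z up, the work surface at z = 0. Lengths are in mm, angles in degrees, forces in N, time in s.
With the tool pointing down it reaches from about 350 to 900 mm from the base axis. Payload 7.2 kg.
Tool frame: the origin (TCP) lies midway between the tips of the shut fingers; the grasp point (between the pads) lies 19 mm behind it (grip_point_offset is the distance from the TCP to the grasp point, in mm); z points along the fingers, y is the line along which they close (so a half turn about z gives the same grasp; the last joint's range is limited). The gripper opens to 88 mm and grips with 3 to 60 N. Pads are 20 mm wide; open, the fingers measure 115 mm over their backs; the gripper's body (75 mm by 178 mm) begins 61 mm behind the grasp point.
Start: joints at [69.431, 23.554, -0.728, 91.456, 0.321, 64.991, -4.71], TCP at [179.187, -598.766, 222.653] pointing down, gripper open.
Joint ranges: [-169.25, 169.25], [-16.82, 113.86], [-84.01, 82.57], [7.8, 145.47], [-59.2, 239.2], [7.22, 106.19], [-163.78, 163.78]. Speed limits (degrees/s): [136.94, 136.94, 172.46, 172.46, 180, 180, 180].

## Interface

Orientations are given as [roll, pitch, yaw] about the fixed x, y, z axes, in that order (R = Rz(yaw) Ry(pitch) Rx(roll)).
In Python, from workcell import * gives the robot as it stands.
- The arm moves only by the shell command python3 -m inch 'ROWS'. ROWS is JSON, a list of rows, each a list of 3 entries, a list of its own where there are three numbers: the finger opening in mm, from 0 to 87.8, then the shift along the tool's x, y, z in units of 40 mm (1.0 is 40 mm), then the turn about the tool's z in units of 6 degrees (1.0 is 6 degrees). A call has 1 to 12 rows; each row shifts and turns the commanded pose from where the row before left it, along the tool's axes as they then stand; what a row does not reach is not made up. A row lasts 1/10 s, in which the tool goes at most 50 mm and 8.59 degrees, less where a joint would pass 70% of its speed; a pose out of reach is approached as far as the arm can. A call is refused whole if a number of a shift passes 1 or a number of a turn 1, either way. A call with a gripper value outside its range is refused whole. The fingers move at their own pace and stop on an object; the grip force is fixed at half the most. Time passes only in rows, so rows that do not move let the fingers close. It gives the time, the measured TCP pose, the force, the opening and the grip force at its end, in the units of the state.
- read_state(): the state, without advancing time (a new reading comes with each control period).
- snapshot(name): name is "scene" or "top" or "wrist"; returns the picture (400x640x3 uint8, red, green, blue); there is no depth.
- calibration(name): a dict with "camera_matrix" (3x3 intrinsics, pixels), "pose" (4x4, takes a point from camera to world coordinates); the wrist camera has in their place "tool_from_camera" (4x4, takes a point from camera to tool coordinates, whose origin is the TCP and whose axes are the flange's). Camera axes: x right, y up, looking along -z (the intrinsics and any distortion apply to the point x, -y, -z); pixel columns grow to the right and rows downward; lengths in mm; the calibration is good to about 2 mm. A picture is of the moment at which its call begins: read the wrist's pose just before it. calibration takes no time and is no camera call.
- sign_off(): hands the job in; it is judged then, once.
Trained networks look in the newest picture that a camera, given by its name, has taken for a name from the list of things; names that differ only in an ending like _2 or _b are one class to them, and where a whole thing is asked for, a point or a joint stands for the part that bears it (a point fixed in the world has none). Each returns a list of dicts, best first, with "conf" (0 to 1); they miss things now and then, are a little off and sometimes report something else, mostly with a low value. They report only what shows in the picture. A call takes as long as a camera call. They do not tell look-alikes from the thing itself.
- cut_out(camera, name): "pixels" (400x640 bool, what is visible of it) and "uv" ([column, row] in pixels, amid what is visible of it).
The state is a dict: "time_s": time; "q": joint angles; "dq": joint speeds; "tau": joint torques, N m; "tool_pos": TCP position; "tcp_rot": TCP orientation; "contact_force": force on the tool from outside, world axes, zero at the start; "wrist_torque": the same for the moment, N m; "opening": finger opening in mm; "gripper_force": force on a finger pad.
Only numpy, scipy, OpenCV 4.12 (cv2) and the standard library are available. Lean on these libraries where they do the work, as an engineer would, in place of code of your own. Each camera call takes 0.05 s, during which the arm holds its last target. There are 200 camera calls.

## Task

The lid of the yellow-banded canister has been left sitting high on its rim. Take it by its bar and, without lifting it off, turn it back (anticlockwise seen from above) until its lugs drop into the notches, then screw it forward (clockwise) until it is fully home, and let go.

Things in the scene. Friction and masses are not known exactly. Their poses are not given: they have to be found in the camera images.
- canister: White canister, yellow band, 92 mm wide, fixed to the counter in a dark foot; closed ones with green and red bands stand near. Origin: centre of its underside, on the counter; z up. Flat rim 130 mm above it, inner radius 25 mm, with three notches 120 degrees apart. +x points at the black bar on its shoulder: the lid's black mark stands over it (angle 0) when the lid is closed.
- lid: Yellow lid, about 120 g, loose: disc 74 mm wide, 8 mm thick; on it a grip bar 54 mm long (lid's x), 16 mm thick (y), its top 42 mm above the origin; below, a plug and three lugs. Origin: centre of the disc's underside; z up; +x along the bar to the black mark. At first its lugs lie on the rim, origin 14 mm above the rim, lid's x -15 to +10 degrees from the canister's x, anticlockwise positive.
- open_mark (a point): Red bar on the canister's shoulder, 50 degrees anticlockwise from the black bar, 42 mm off the axis, 118 mm up. With the lid's mark here (10 degrees either way) the lugs fit the notches: lowered 11 mm, pushed gently or let go, the lid drops to 3 mm above the rim, and cannot turn back past 61 degrees.
- lid_mark (a point): Outer end of the black mark on the lid's disc, 36 mm off its axis along +x, 8 mm above its origin. After the drop, turning the lid clockwise runs the lugs under the rim down a thread; it sinks its last 3 mm between about 46 and 12 degrees, with a stop near -3 degrees. Home: 0 degrees, disc flat on the rim. It turns easily, under 0.5 N m.
Not all that is in view belongs to the job. Of the things like the lid, leave any that is purple; of the rest the larger one is meant.

How it is judged (in metres and radians):
On the way:
1. the lid has been turned back and has dropped into the notches: its disc is 1.2 to 6 mm above the rim, and it is turned at least 33 degrees anticlockwise from home (z of lid in the frame of canister between 0.1312 and 0.136 m and y of lid_mark in the frame of canister above 0.0196 m), for 0.1 s.
At the end, for the whole second after the job is handed in: The yellow lid is screwed home on its own canister: disc level (5 degrees) and within 1.8 mm of the rim, its black mark within about 12 degrees of the canister's black bar (8 mm sideways), at rest and released (z of lid in the frame of canister below 0.1318 m and horizontal distance between lid and canister below 0.01 m and y of lid_mark in the frame of canister between -0.008 and 0.008 m and x of lid_mark in the frame of canister above 0.02 m and angle between lid's own z axis and vertical below 0.09 rad and linear speed of lid below 0.01 m/s); the robot touches nothing.
It fails at once if the lid is forced forward (clockwise) beyond 35 degrees past the closed mark while it still sits high (z of lid in the frame of canister above 0.1385 m and y of lid_mark in the frame of canister below -0.0206 m).
It fails at once if the lid is lifted off the canister by more than 30 mm (z of lid in the frame of canister above 0.174 m).
It also fails if it takes over 32 s, if anything falls off the work surface, if the arm or the gripper's body presses on something with over 40 N, if the wrist force passes 120 N, or if a joint passes its speed limit or range.

## Working session

There is one attempt and no reset: what is moved stays moved. The work goes in short steps, Python scripts to look and compute and a shell command to move; the robot and the scene stay as the last step left them, time stands still between calls to the robot, and variables do not carry over. Pictures are saved under pics/ and viewed, at most 10 in all, crops included, and the job is handed in when it is done.

```bash
mkdir -p pics
cat > h.py <<'E'
from workcell import *
import numpy as np, cv2
from scipy.spatial.transform import Rotation as R
def save(n,im,crop=None,s=1):
    if crop: im=im[crop[1]:crop[3],crop[0]:crop[2]]
    im=cv2.resize(im,None,fx=s,fy=s,interpolation=cv2.INTER_CUBIC)
    cv2.imwrite('pics/'+n+'.png',im[:,:,::-1])
def campose(n):
    c=calibration(n)
    if 'pose' in c: return np.array(c['camera_matrix']),np.array(c['pose'])
    s=read_state(); T=np.eye(4); T[:3,:3]=R.from_euler('xyz',s['tcp_rot'],degrees=True).as_matrix(); T[:3,3]=s['tool_pos']
    return np.array(c['camera_matrix']),T@np.array(c['tool_from_camera'])
def atz(K,P,uv,z):
    d=np.linalg.inv(K)@[uv[0],uv[1],1]; d=P[:3,:3]@[d[0],-d[1],-d[2]]
    return P[:3,3]+d*(z-P[2,3])/d[2]
def proj(K,P,X):
    p=P[:3,:3].T@(np.array(X)-P[:3,3]); q=K@[p[0],-p[1],-p[2]]; return q[:2]/q[2]
E
python3 - <<'E'
from h import *
print(read_state())
for n in ('scene','top'):
    im=snapshot(n); save(n+'0',im); print(n, calibration(n))
    for o in ('lid','canister'):
        print(o,[(d['uv'],round(d['conf'],2),int(d['pixels'].sum())) for d in cut_out(n,o)])
im=snapshot('wrist'); save('wrist0',im); print(calibration('wrist'))
E
```

```text
{'time_s': 0.0, 'q': array([69.43181861, 23.59928015, -0.72913644, 91.50337361,  0.32195957,
       64.98963091, -4.7110586 ]), 'dq': array([-0.01664591, -0.00657845, -0.01286306,  0.04463328,  0.08190048,
       -0.14730827, -0.07426063]), 'tau': array([ 5.08547309e-04, -5.87942612e+01,  6.41262028e-01, -2.91073895e+01,
       -5.39119507e-02,  1.81591086e-02,  1.73508643e-04]), 'tool_pos': array([ 179.00782115, -598.29675122,  221.82184363]), 'tcp_rot': array([-1.79910043e+02,  7.07293312e-03,  1.66618708e+01]), 'contact_force': array([ 0.06910943,  0.72445038, -0.85801751]), 'wrist_torque': array([ 0.03302048, -0.04653703,  0.00873044]), 'gripper_force': 0.0, 'opening': 87.79665517660264}
scene {'camera_matrix': array([[386.2126006 ,   0.        , 322.61981376],
       [  0.        , 386.2126006 , 195.84549984],
       [  0.        ,   0.        ,   1.        ]]), 'pose': array([[-7.79010748e-01, -4.55461911e-01,  4.30925402e-01,
         8.50298265e+02],
       [ 6.26975218e-01, -5.58545255e-01,  5.43073912e-01,
         3.66497541e+02],
       [-6.65814291e-03,  6.93239962e-01, 
[... 784 characters left out ...]
0]])}
lid [([238.9, 230.5], 0.71, 980), ([216.0, 168.3], 0.7, 697), ([288.5, 225.6], 0.67, 355), ([213.4, 220.1], 0.63, 963)]
canister [([241.2, 230.7], 0.59, 1017)]
{'camera_matrix': array([[282.09077511,   0.        , 313.93467525],
       [  0.        , 282.09077511, 201.85335358],
       [  0.        ,   0.        ,   1.        ]]), 'tool_from_camera': array([[-7.62224347e-04,  9.54305104e-01,  2.98833042e-01,
         8.25211434e+01],
       [ 9.99999660e-01,  8.21265198e-04, -7.19916449e-05,
        -2.85945252e-01],
       [-3.14123172e-04,  2.98832886e-01, -9.54305406e-01,
        -1.62239831e+02],
       [ 0.00000000e+00,  0.00000000e+00,  0.00000000e+00,
         1.00000000e+00]])}
```

View pics/scene0.png

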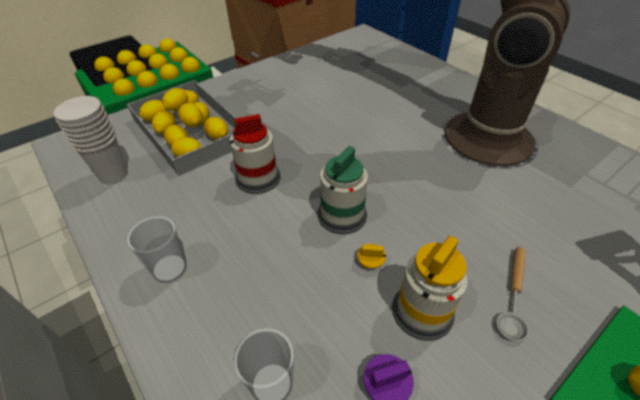

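View pics/top0.png

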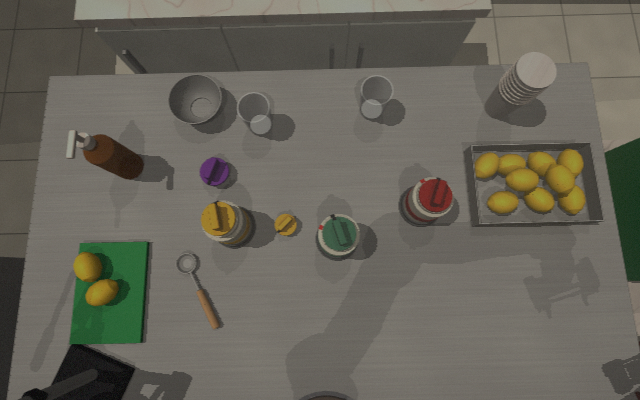

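The look-alikes are the yellow lid on the canister (scene 441,262; top 221,220), the small yellow knob on the counter (scene 370,257; top 287,225) and the purple lid (scene 387,377; top 215,172). I choose the first, because it is larger, not purple, and sits on the yellow-banded canister. Next I check it close up.

Run:
```python
from h import *
a=snapshot('scene'); b=snapshot('top')
A=cv2.resize(a[225:345,385:485],None,fx=5,fy=5,interpolation=cv2.INTER_CUBIC)[:600,:400*2]
A=A[:,:400] if A.shape[1]>500 else A
B=cv2.resize(b[190:260,190:260],None,fx=5,fy=5,interpolation=cv2.INTER_CUBIC)
A=cv2.resize(a[228:338,388:478],None,fx=5,fy=5,interpolation=cv2.INTER_CUBIC)
c=np.zeros((550,800,3),np.uint8); c[:,:450]=A; c[:350,450:]=B
save('close',c)
for n,im in (('scene',a),('top',b)):
    K,P=campose(n)
    h=cv2.cvtColor(im,cv2.COLOR_RGB2HSV); m=((h[...,0]>14)&(h[...,0]<32)&(h[...,1]>150)&(h[...,2]>80)).astype(np.uint8)
    nn,l,st,ce=cv2.connectedComponentsWithStats(m)
    for i in range(1,nn):
        if st[i,4]>40: print(n,st[i],ce[i].round(1),'at152',atz(K,P,ce[i],152).round(1))
```

```text
scene [ 278    0   77   49 1331] [314.7  19.8] at152 [ 113.8 -592.6  152. ]
scene [160  38  40  34 574] [179.   55.1] at152 [ 534.6 -640.8  152. ]
scene [138  44  41  35 621] [158.   61.6] at152 [ 592.  -641.8  152. ]
scene [117  50  40  37 687] [136.2  68. ] at152 [ 648.5 -644.7  152. ]
scene [ 94  56  40  39 735] [113.2  75.3] at152 [ 706.2 -644.4  152. ]
scene [ 139   88   89   68 2981] [181.1 118.9] at152 [ 655.4 -363.2  152. ]
scene [ 415  236   52   50 1793] [441.1 262.4] at152 [514.1 221.9 152. ]
scene [357 244  29  25 550] [371.  255.6] at152 [585.7 148.1 152. ]
scene [403 297  52  28 414] [426.5 315.6] at152 [595.4 263.7 152. ]
scene [629 366  11  26 173] [635.6 377.7] at152 [464.7 470.2 152. ]
top [ 475  149  110   65 4033] [538.6 176.9] at152 [ 585.9 -474.5  152. ]
top [488 191  30  22 520] [502.7 201.6] at152 [ 533.4 -390.5  152. ]
top [201 202  35  34 784] [217.8 218.5] at152 [511.9 219.8 152. ]
top [275 214  21  22 299] [285.  223.9] at152 [496.7  76.2 152. ]
top [ 74 252  24  30 539] [ 85.2 266.6] at152 [416.9 494.6 152. ]
top [ 86 279  30  27 586] [100.2 292.1] at152 [364.5 458.4 152. ]
```

View pics/close.png

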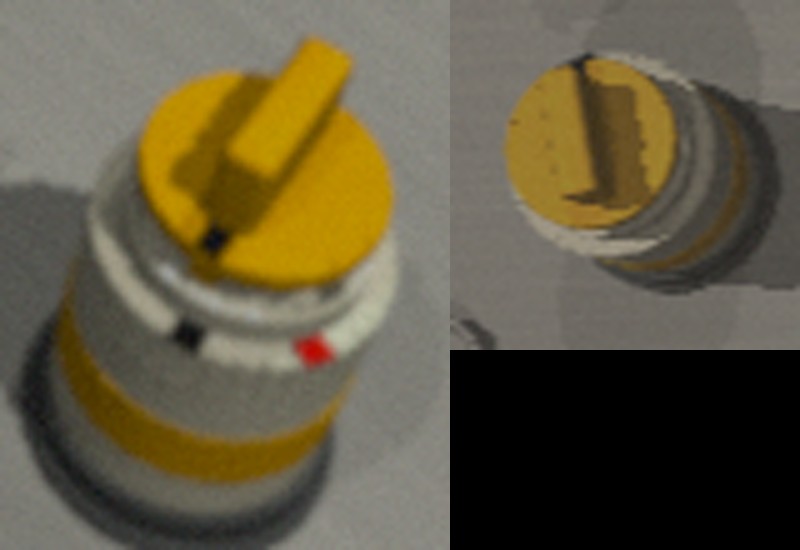

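The close crop confirms the yellow lid sits high on the yellow-banded canister. The lid's mark is at scene (430,277), the black bar at (425.6,294.6) and the red bar at (451,298).

Run:
```python
from h import *
K,P=campose('scene'); Kt,Pt=campose('top')
c=atz(K,P,(441.3,263.8),152); ct=atz(Kt,Pt,(190+(590-450)/5,190+143/5),152)
print('disc centre',c,ct)
m=atz(K,P,(430,277.5),152); b=atz(K,P,(425.6,294.6),118); r=atz(K,P,(451,298),118)
mt=atz(Kt,Pt,(190+132/5,190+64/5),152)
for n,x in (('mark',m),('black',b),('red',r)):
    d=x-c; print(n,x.round(1),np.hypot(*d[:2]).round(1),np.degrees(np.arctan2(d[1],d[0])).round(1))
d=mt-ct; print('markt',mt.round(1),np.hypot(*d[:2]),np.degrees(np.arctan2(d[1],d[0])))
# bar top edges ends in scene crop
e1=atz(K,P,(388+330/5,228+52/5),186); e2=atz(K,P,(388+252/5,228+155/5),186)
d=e2-e1; print('bar',e1,e2,np.degrees(np.arctan2(d[1],d[0])),np.hypot(*d[:2]),(e1+e2)/2)
```

```text
disc centre [515.84533685 223.61257596 152.        ] [511.59666894 219.37770779 152.        ]
mark [546.7 228.4 152. ] 31.2 8.9
black [552.7 233.7 118. ] 38.2 15.3
red [528.2 260.7 118. ] 39.1 71.6
markt [546.1 223.9 152. ] 34.78025803341357 7.469818350887169
bar [491.04749361 217.26013692 186.        ] [536.48021905 226.18871958 186.        ] 11.11825849211872 46.301750827301795 [513.76385633 221.72442825 186.        ]
```

```bash
python3 -m inch '[[87.8,[0.7,-0.9,-0.2],0],[87.8,[0.75,-0.9,-0.2],0],[87.8,[0.75,-0.9,-0.1],0],[87.8,[0.75,-0.9,-0.1],0],[87.8,[0.75,-0.9,-0.1],0],[87.8,[0.75,-0.9,-0.1],0],[87.8,[0.75,-0.9,-0.1],0],[87.8,[0.75,-0.9,-0.1],0],[87.8,[0.75,-0.9,0],0],[87.8,[0.75,-0.9,0],0],[87.8,[0.75,-0.9,0],0],[87.8,[0.75,-0.9,0],0]]'
```

```text
time_s: 1.65
tool_pos: [398.7, -80.5, 263.1]
tcp_rot: [179.9, -0.1, 16.6]
contact_force: [1.1, -0.7, -0.3]
opening: 87.7
gripper_force: 0.0
```

```bash
python3 -m inch '[[87.8,[0.7,-0.9,0],0],[87.8,[0.7,-0.9,0],0],[87.8,[0.7,-0.9,0],0],[87.8,[0.7,-0.9,0],0],[87.8,[0.7,-0.9,0],0],[87.8,[0.3,-0.5,0],1],[87.8,[0,0,0],0],[87.8,[0,0,0],0]]'
python3 - <<'E'
from h import *
s=read_state(); print(s['q'].round(1),s['tool_pos'],s['tcp_rot'])
im=snapshot('wrist'); save('w1',im); cv2.imwrite('pics/w1raw.png',im[:,:,::-1])
E
```

```text
time_s: 2.45
tool_pos: [486.3, 152.9, 262.4]
tcp_rot: [180.0, 0.0, 10.8]
contact_force: [0.0, -0.1, -0.1]
opening: 88.1
gripper_force: 0.0
[  10.    14.3  -39.1  102.1    9.7   67.1 -111.3] [486.3172599  152.86551998 262.37136633] [1.79984575e+02 4.02959655e-02 1.08152227e+01]
```

View pics/w1.png

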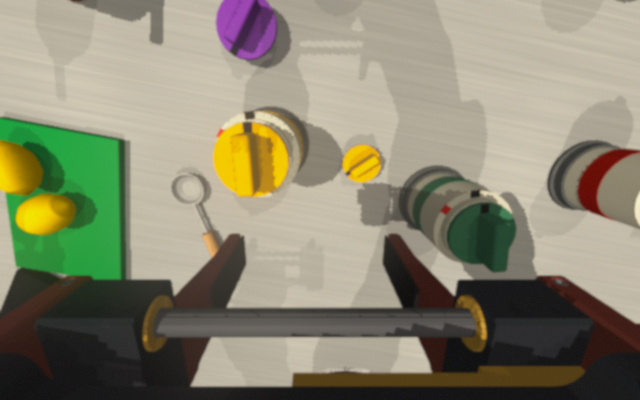

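The wrist view shows the lid disc at about (251,160) with its mark at (251,126). The black bar is at (250,115) and the red bar at (221,131).

Run:
```python
from h import *
K,P=campose('wrist')
im=cv2.imread('pics/w1raw.png')[:,:,::-1]
save('w1c',im,(205,95,315,205),5)
c=atz(K,P,(251.5,160),152); print(c)
for n,uv,z in (('mark',(251,123),152),('black',(250,115),118),('red',(221,131),118)):
    x=atz(K,P,uv,z); d=x-c; print(n,x.round(1),np.hypot(*d[:2]).round(1),np.degrees(np.arctan2(d[1],d[0])).round(1))
```

```text
[513.96550795 218.82812623 152.        ]
mark [548.2 223.4 152. ] 34.5 7.7
black [553.6 232.4 118. ] 41.9 18.9
red [531.8 260.5 118. ] 45.4 66.8
```

View pics/w1c.png

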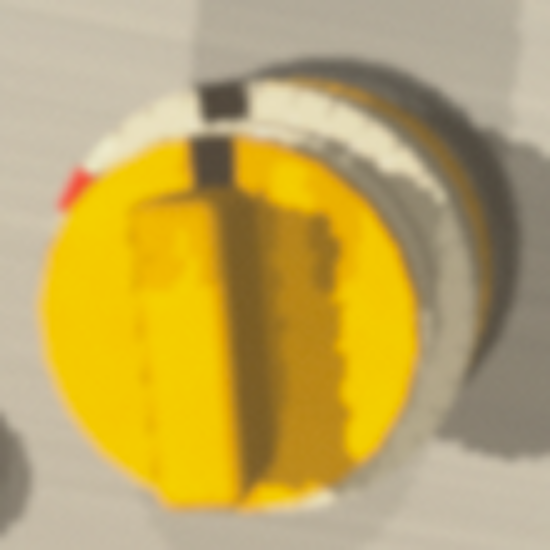

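```bash
python3 -m inch '[[60,[0.5,-0.8,0.3],-0.2],[50,[0.53,-0.72,0.3],0],[40,[0,0,0.4],0],[40,[0,0,0.4],0],[40,[0,0,0],0],[40,[0,0,0],0]]'
python3 - <<'E'
from h import *
s=read_state(); print(s['tool_pos'],s['tcp_rot'])
im=snapshot('wrist'); save('w2',im,(160,100,460,340),2.5)
K,P=campose('wrist'); t=s['tool_pos']
for z in (186,152): print(z,proj(K,P,[514,221,z]))
print(proj(K,P,t))
E
```

```text
time_s: 3.1
tool_pos: [515.4, 219.2, 207.0]
tcp_rot: [180.0, 0.0, 11.8]
contact_force: [0.3, -0.2, 0.5]
opening: 43.6
gripper_force: 0.0
[515.38012075 219.17651863 207.03209565] [1.79960234e+02 6.32855869e-03 1.17957847e+01]
186 [311.95384162 237.15053084]
152 [312.19949781 219.97150496]
[314.99017448 249.4853017 ]
```

View pics/w2.png

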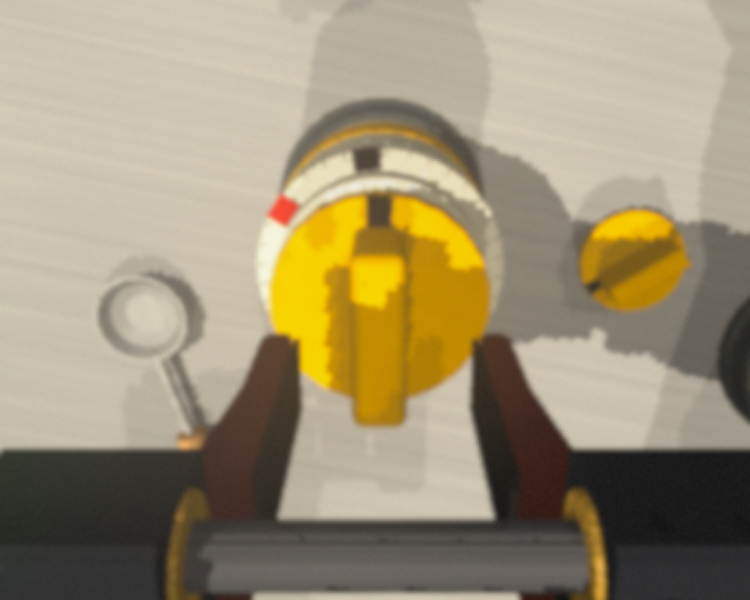

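The wrist view shows the bar centred at column 311.6 and the fingers at 315.6, so I need about 2 mm along tool -y. The bar is aligned to within about 1°.

```bash
python3 - <<'E'
from h import *
K,P=campose('wrist')
c=np.array([514,221])
for n,uv,z in (('mark',(160+378/2.5,100+194/2.5),152),('black',(160+367/2.5,100+158/2.5),118),('red',(160+283/2.5,100+209/2.5),118)):
    x=atz(K,P,uv,z); d=x[:2]-c; print(n,x.round(1),np.hypot(*d).round(1),np.degrees(np.arctan2(d[1],d[0])).round(1))
E
python3 -m inch '[[40,[-0.02,-0.05,0.4],0],[40,[0,0,0.45],0],[40,[0,0,0.4],0],[40,[0,0,0],0],[10,[0,0,0],0],[10,[0,0,0],0],[10,[0,0,0],0],[10,[0,0,0],0],[10,[0,0,0],0]]'
```

```text
mark [548.8 229.  152. ] 35.7 12.9
black [553.5 234.3 118. ] 41.7 18.6
red [528.8 260.7 118. ] 42.4 69.5
time_s: 4.05
tool_pos: [514.5, 222.3, 157.6]
tcp_rot: [180.0, -0.1, 11.8]
contact_force: [-0.5, -1.6, 6.8]
opening: 16.1
gripper_force: 30.0
```

```bash
python3 -m inch '[[10,[0,0,0],-0.5],[10,[0,0,0],-0.9],[10,[0,0,0],-0.9],[10,[0,0,0],-0.9],[10,[0,0,0],-0.9],[10,[0,0,0],-0.9],[10,[0,0,0],-0.9],[10,[0,0,0],-0.9],[10,[0,0,0],-0.9],[10,[0,0,0],-0.9],[10,[0,0,0],-0.9],[10,[0,0,0],0]]'
python3 - <<'E'
from h import *
s=read_state(); print(s['q'].round(1),s['wrist_torque'],s['contact_force'])
im=snapshot('wrist'); im2=snapshot('scene'); save('w3',np.vstack([cv2.resize(im[80:280,160:480],(640,400)),np.pad(cv2.resize(im2[220:320,380:500],(240,200)),((0,0),(0,400),(0,0)))]))
E
```

```text
time_s: 5.25
tool_pos: [513.7, 222.3, 156.3]
tcp_rot: [-180.0, 0.0, 68.9]
contact_force: [0.8, -0.9, -1.0]
opening: 15.4
gripper_force: 30.0
[  9.1  29.9 -50.8 102.5  26.3  60.4 -72.4] [ 6.22952263e-05 -2.83652767e-02  6.52428467e-03] [ 0.84556023 -0.90416056 -1.04900937]
```

View pics/w3.png

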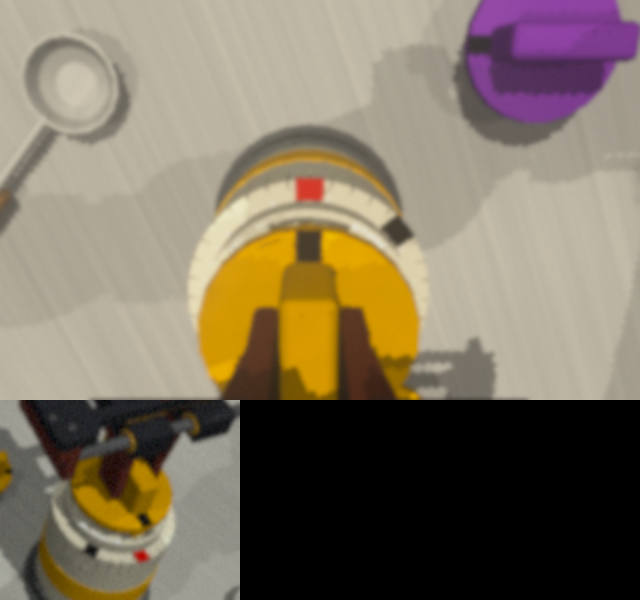

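The lid's mark at (309,245) lines up with the red bar at (310,190). Now I lower 11 mm.

```bash
python3 -m inch '[[10,[0,0,0.07],0],[10,[0,0,0.07],0],[10,[0,0,0.07],0],[10,[0,0,0.07],0],[10,[0,0,0],0],[10,[0,0,0],0],[10,[0,0,0],0]]'; python3 -c "
from h import *
print(read_state()['wrist_torque'])"
```

```text
time_s: 6.05
tool_pos: [513.9, 222.4, 146.5]
tcp_rot: [179.9, 0.0, 68.8]
contact_force: [-3.6, -3.5, 11.1]
opening: 15.7
gripper_force: 30.0
[-0.61664306  0.8103336  -0.04076618]
```

```bash
python3 -m inch '[[10,[0,0,0],0.5],[10,[0,0,0.01],0.8],[10,[0,0,0.01],0.8],[10,[0,0,0.01],0.8],[10,[0,0,0.01],0.8],[10,[0,0,0.01],0.8],[10,[0,0,0.01],0.8],[10,[0,0,0.01],0.8],[10,[0,0,0],0.8],[10,[0,0,0],0.8],[10,[0,0,0],0.5],[10,[0,0,0],0]]'
python3 - <<'E'
from h import *
s=read_state(); print(s['q'].round(1),s['wrist_torque'])
im=snapshot('wrist'); im2=snapshot('scene'); save('w4',np.vstack([cv2.resize(im[80:280,160:480],(640,400)),np.pad(cv2.resize(im2[220:320,380:500],(240,200)),((0,0),(0,400),(0,0)))]))
E
```

```text
time_s: 7.25
tool_pos: [514.1, 222.7, 143.6]
tcp_rot: [180.0, -0.1, 19.6]
contact_force: [-2.8, -1.3, 8.1]
opening: 15.7
gripper_force: 30.0
[   0.9   27.   -38.7  103.7   20.    56.2 -116.5] [-0.25011814  0.51516391 -0.09134051]
```

View pics/w4.png

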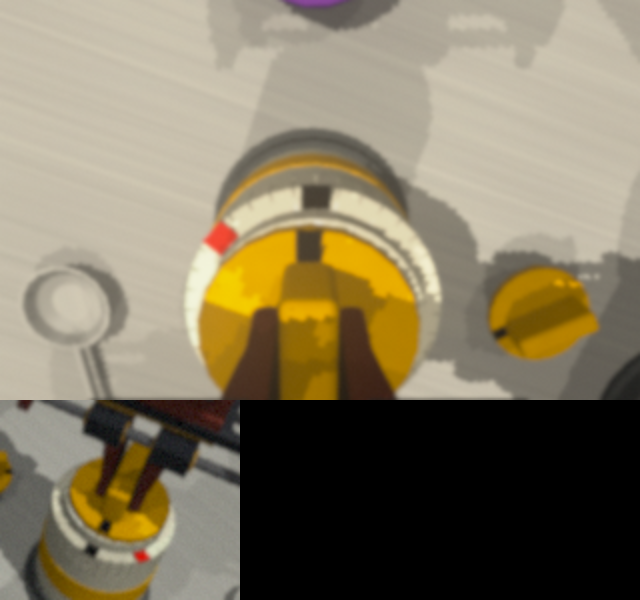

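The mark at (308,245) is about 2–3° short of the black bar at (316,197), and the lid has sunk 2.9 mm. I turn slightly more, release and rise.

```bash
python3 -m inch '[[10,[0,0,0],0.4],[10,[0,0,0],0],[40,[0,0,0],0],[40,[0,0,0],0],[40,[0,0,0],0],[40,[0,0,-0.3],0],[40,[0,0,-0.8],0],[40,[0,0,-1],0],[40,[0,0,-1],0],[40,[0,0,0],0],[40,[0,0,0],0],[40,[0,0,0],0]]'
python3 - <<'E'
from h import *
im=snapshot('wrist'); im2=snapshot('scene'); save('w5',np.hstack([cv2.resize(im[100:260,220:420],(400,320)),cv2.resize(im2[220:340,380:500],(320,320))]))
E
```

```text
time_s: 8.55
tool_pos: [513.5, 222.0, 266.0]
tcp_rot: [180.0, 0.1, 17.3]
contact_force: [0.1, 0.1, -0.6]
opening: 39.8
gripper_force: 0.0
```

View pics/w5.png

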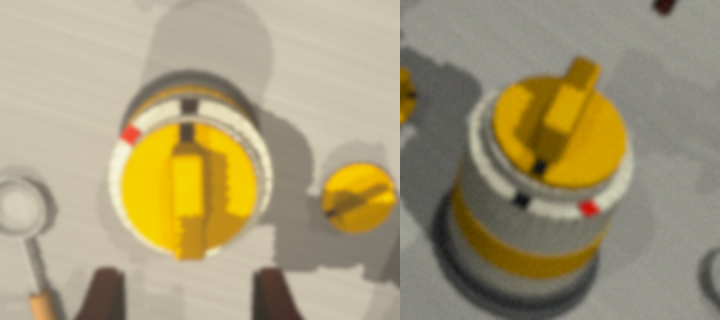

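The lid is level and seated low, with its mark at (187,133) under the black bar at (190,106). The gripper is clear of it.

```bash
python3 -c "
from workcell import *
print(sign_off())"
```

```text
the job is handed in; nothing more can be done
None
```

The yellow lid was turned back until it dropped into the notches, screwed home with its mark at the black bar and released, and the job was handed in at about 8.7 s; the sign-off gave no verdict.

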